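# Shoulder reading on a shaft, then hold it clear of the V-blocks

## Task

Take a reading on the steel shaft lying in the two V-blocks of the bench gauge: slide it along the V-blocks towards the dial, its thin nose going through the slot of the forked stop and pushing the sprung plunger in, until its shoulder bears on the stop, and keep it pressed there steadily, firmly but without ramming, for two seconds while the needle settles. Then lift it up level, about 100 mm above where it lay and still over the gauge, and keep it there level and still so that I can wipe the V-blocks for the repeat reading: finish while holding the shaft in the air. Leave the other things on the granite alone.

Things in the scene. Friction and masses are not known exactly. Their poses are not given: they have to be found in the camera images.
- gauge: bench gauge fixed on the granite: grey anodised plate 340 x 110 x 15 mm with two steel V-blocks, then a forked stop, a clamp post (73 mm high) and a dial lying face up, all in line. Origin on the granite under the middle between the V-blocks; x along them to the stop and dial, z up. V-blocks 28 (x) x 50 mm, tops 60 mm above granite, centred at x -63 and +63 mm: 98 mm free between
- fork: the gauge's forked stop, dark steel, 12 mm thick, 50 mm wide, top 73 mm above the granite, with a 14 mm wide slot, open at the top, for the shaft's nose (slot bottom 50 mm above the granite). Its origin is the gauge's origin; its flat face towards the V-blocks is at x = +100 mm of the gauge
- stop_face (a point): centre of the stop's flat face, on the line of the shaft's axis: 100 mm along x from the gauge's origin, 58 mm above the granite. The shaft's origin is 100 mm short of it when the shoulder bears on the stop. Sliding the shaft in the oiled V-blocks takes 1 to 4 N, the plunger 3 N more: a push of 12 to 20 N keeps the shoulder firmly on the stop
- plunger (a joint): the dial's sprung plunger behind the slot, on the shaft's axis, m: 0 = out (tip 19 mm behind the stop's flat face), grows as it is pushed in along the gauge's +x, 0.005 when the shoulder bears on the stop, most 0.009; spring force 1.5 N out, 3 N at 0.005. The dial's needle turns with it
- shaft: round steel shaft, 214 mm, 0.6 to 0.8 kg, lying in the V-blocks. Origin on its axis at its balance point, 58 mm above the granite; x to the nose (the gauge's x). Along x in mm: flange 40 dia. -90 to -82; journal 20 dia. to -26; seat 26 dia. to +44, free between the V-blocks, to grip; journal 20 dia. to +100, the shoulder; nose 10 dia. to +124. Starts 8 to 18 mm short of the stop
- ball_stand: bystander: white ceramic reference ball 25 mm diameter on a black stand, 54 mm foot, 126 mm tall; origin under its centre
- housing: bystander: machined aluminium housing block with holes, 85 x 60 x 26 mm; origin under its centre
- ring_gauge: bystander: steel ring gauge lying flat, 68 mm outside, 40 mm bore, 22 mm high; origin under its centre
There are look-alikes about, which are no part of the job. What is meant by the shaft is not purple or yellow, and is the smaller of those in its own colour.

How it is judged (in metres and radians):
On the way, in this order (a step that is already met when the one before it is completed fails the run):
1. the shaft's shoulder is kept pressed on the stop (more than 2 N) with the plunger pushed in (more than 4 mm), its axis still down in the V-blocks, for 1.5 s (contact force between shaft and fork above 2 N and value of joint plunger above 0.004 m and z of shaft in the frame of gauge below 0.063 m and x of shaft in the frame of stop_face above -0.102 m), for 1.5 s.
2. the shaft is lifted at least 60 mm, level (z of shaft in the frame of gauge above 0.118 m and angle between shaft's own x axis and vertical between 1.47 and 1.67 rad), for 0.3 s.
At the end, for the whole second after the job is handed in: the shaft hangs in the fingers 60 to 160 mm above where it lay, within 60 mm sideways of the middle between the V-blocks, level within about 0.1 rad and still, touching no part of the gauge; the plunger is out again; the other things are where they were (15 mm) (all of step 2 and z of shaft in the frame of gauge below 0.218 m and horizontal distance between shaft and gauge below 0.06 m and linear speed of shaft below 0.02 m/s and angular speed of shaft below 0.15 rad/s and contact force between shaft and the fingers above 2 N and contact force between shaft and gauge below 0.1 N and value of joint plunger below 0.001 m and distance of each of ball_stand, housing, ring_gauge from where it was at the start of the episode below 0.015 m); the arm keeps its last pose, push and grip.
It fails at once if the shaft is rammed onto the stop (over 60 N) (contact force between shaft and fork above 60 N).
It fails at once if the shaft tips more than about 0.35 rad off level (angle between shaft's own x axis and vertical below 1.22 rad or angle between shaft's own x axis and vertical above 1.92 rad).
It fails at once if a bystander is moved more than 15 mm (distance of any of ball_stand, housing, ring_gauge from where it was at the start of the episode above 0.015 m).
It also fails if it takes over 48 s, if anything falls off the work surface, if the arm or the gripper's body presses on something with over 40 N, if the wrist force passes 120 N, or if a joint passes its speed limit or range.

## Robot

A 6-joint arm with a two-finger parallel gripper is mounted at the origin on the work surface. World frame = base frame: x ahead of the robot, y to its left, z up, the work surface at z = 0. Lengths are in m, angles in degrees, forces in N, time in s.
With the tool pointing down it reaches from about 0.25 to 0.725 m from the base axis. Payload 9.7 kg.
Tool frame: the origin (TCP) lies midway between the tips of the shut fingers; the grasp point (between the pads) lies 19 mm behind it; z points along the fingers, y is the line along which they close (so a half turn about z gives the same grasp; the last joint's range is limited). The gripper opens to 85 mm and grips with 20 to 120 N. Pads are 22 mm wide; open, the fingers measure 114 mm over their backs; the gripper's body (76 mm by 85 mm) begins 54 mm behind the grasp point. The pads swing forward as they close: fully open they stand 13 mm farther back than shut.
Start: joints at [-65.89, 4.979, 10.078, 95.1, 0, 90], TCP at [0.225, -0.502, 0.231] pointing down, gripper open.
Joint ranges: [-179.16, 179.16], [-48.56, 103.87], [-65.8, 70.77], [-126.05, 130.52], [-82.76, 87.17], [-180, 180]. Speed limits (degrees/s): [127.2, 127.2, 147.25, 180, 180, 180].

## Interface

Orientations are given as [roll, pitch, yaw] about the fixed x, y, z axes, in that order (R = Rz(yaw) Ry(pitch) Rx(roll)).
In Python, from workcell import * gives the robot as it stands.
- The arm moves only by the tool servo_tool, never from a script. Its argument "moves" is a list of rows, each a list of 4 numbers: the shift along the world's x, y, z in a scale on which 1.0 is 75 cm, then the turn about the world's z in shares of pi rad (1.0 is pi rad). A call has 1 to 20 rows; each row is the pose to reach, as a shift and turn from the pose commanded when the call began; what a row does not reach only later rows make up. A row lasts 1/12 s, in which the tool goes at most 41.7 mm and 7.16 degrees, less where a joint would pass 70% of its speed; a pose out of reach is approached as far as the arm can. A shift or turn number past 1, either way, is cut back to 1. A call with a gripper value outside its range is refused whole. "claw" is the closure, from 0 (fully open) to 1 (shut), set as the call begins (left out, the last holds). The fingers move at their own pace and stop on an object; "force" is the grip in N (left out, the last holds). Time passes only in rows, so rows that repeat a pose let the fingers close. It gives the time, the measured TCP pose, the force, the opening and the grip force at its end, in the units of the state.
- get_obs(): the state, without advancing time (a new reading comes with each control period).
- camera(name): name is "side" or "top" or "wrist"; returns the picture (400x640x3 uint8, red, green, blue); there is no depth.
- get_calibration(name): a dict with "fx", "fy", "cx", "cy" (pixels), "k1" (the pictures are not rectified: a ray, as slopes to the right and down, at radius r is drawn at 1 + k1 r^2 times it, then the intrinsics apply), "rvec" (rotation vector, rad) and "tvec" (3), from world to camera coordinates, as OpenCV has them; the wrist camera has in their place "tool_from_camera" (4x4, takes a point from camera to tool coordinates, whose origin is the TCP and whose axes are the flange's). Camera axes: x right, y down, z forward; pixel columns grow to the right and rows downward; lengths in m; the calibration is good to about 2 mm. A picture is of the moment at which its call begins: read the wrist's pose just before it. get_calibration takes no time and is no camera call.
- job_done(): hands the job in; it is judged then, once.
The state is a dict: "time": time; "q": joint angles; "qd": joint speeds; "joint_efforts": joint torques, N m; "ee_pos": TCP position; "tcp_rot": TCP orientation; "wrist_force": force on the tool from outside, world axes, zero at the start; "torque": the same for the moment, N m; "opening": finger opening in m; "grasp_force": force on a finger pad.
Only numpy, scipy, OpenCV 4.12 (cv2) and the standard library are available. Lean on these libraries where they do the work, as an engineer would, in place of code of your own. Each camera call takes 0.05 s, during which the arm holds its last target. There are 200 camera calls.

## Working session

There is one attempt and no reset: what is moved stays moved. The work goes in short steps, Python scripts to look and compute and a tool call to move; the robot and the scene stay as the last step left them, time stands still between calls to the robot, and variables do not carry over. Pictures are saved under pics/ and viewed, at most 10 in all, crops included, and the job is handed in when it is done.

Besides the shell and the picture viewer there is one more tool, called by a JSON object that holds its "fn" and its "kwargs", one argument or row to a line. servo_tool: Moves the arm, as the interface text tells. Its arguments: {"type":"object","properties":{"moves":{"type":"array","items":{"type":"array","items":{"type":"number"}}},"claw":{"type":"number"},"force":{"type":"number"}},"required":["moves"]}

```bash
mkdir -p pics; cat > h.py <<'E'
from workcell import *
import numpy as np, cv2
from scipy.spatial.transform import Rotation as R
def cam(name):
    o=get_obs(); c=get_calibration(name)
    if 'rvec' in c:
        Rw=cv2.Rodrigues(np.array(c['rvec'],float))[0].T; p=-Rw@np.array(c['tvec'],float).ravel()
    else:
        T=np.array(c['tool_from_camera']); Rt=R.from_euler('xyz',o['tcp_rot'],degrees=True).as_matrix()
        Rw=Rt@T[:3,:3]; p=np.array(o['ee_pos'])+Rt@T[:3,3]
    return dict(K=np.array([[c['fx'],0,c['cx']],[0,c['fy'],c['cy']],[0,0,1.]]),k1=c['k1'],R=Rw,p=p)
def ray(C,uv):
    n=cv2.undistortPoints(np.array(uv,float).reshape(-1,1,2),C['K'],np.array([C['k1'],0,0,0.])).reshape(-1,2)
    return np.c_[n,np.ones(len(n))]@C['R'].T
def onz(C,uv,z):
    d=ray(C,uv); return C['p']+d*((z-C['p'][2])/d[:,2])[:,None]
def tri(C1,u1,C2,u2):
    d1=ray(C1,[u1])[0];d2=ray(C2,[u2])[0]
    A=np.c_[d1,-d2]; s=np.linalg.lstsq(A,C2['p']-C1['p'],rcond=None)[0]
    a=C1['p']+s[0]*d1;b=C2['p']+s[1]*d2
    return (a+b)/2,np.linalg.norm(a-b)
def proj(C,P):
    Rc=C['R'].T
    return cv2.projectPoints(np.array(P,float).reshape(-1,1,3),cv2.Rodrigues(Rc)[0],-Rc@C['p'],C['K'],np.array([C['k1'],0,0,0.]))[0].reshape(-1,2)
E
python3 - <<'E'
from h import *
print(get_obs())
ims=[]
for n in('top','side','wrist'):
    C=cam(n); print(n,C['p'],C['R'][:,2]); im=camera(n)[:,:,::-1]; cv2.imwrite(f'pics/{n}0.png',im)
E
```

```text
{'time': 0.0, 'q': array([-6.58895861e+01,  5.00984147e+00,  1.00342014e+01,  9.50974696e+01,
        1.03030328e-03,  9.00002787e+01]), 'qd': array([-0.01714206,  0.02715849, -0.02236993,  0.00424807, -0.00530097,
        0.0287603 ]), 'joint_efforts': array([-8.89041730e-04, -5.20394969e+01,  4.64799929e+01,  1.64119672e-02,
       -5.72238790e-07, -1.84013615e-06]), 'ee_pos': array([ 0.2245891 , -0.50181794,  0.23059286]), 'tcp_rot': array([-1.79926890e+02, -1.02994683e-03,  2.41101339e+01]), 'wrist_force': array([-0.78975877,  0.23068934, -1.00519738]), 'torque': array([-0.04752578,  0.03717961,  0.02334344]), 'grasp_force': 0.0, 'opening': 0.08510933644185893}
top [ 0.31121084 -0.0169069   1.31089967] [ 0.11902544 -0.00729799 -0.99286438]
side [0.09318611 0.92758504 1.33183024] [ 0.23423034 -0.58234427 -0.77846728]
wrist [ 0.3013587  -0.46918484  0.37376965] [-0.29587701 -0.13135461 -0.94615155]
```

View pics/top0.png

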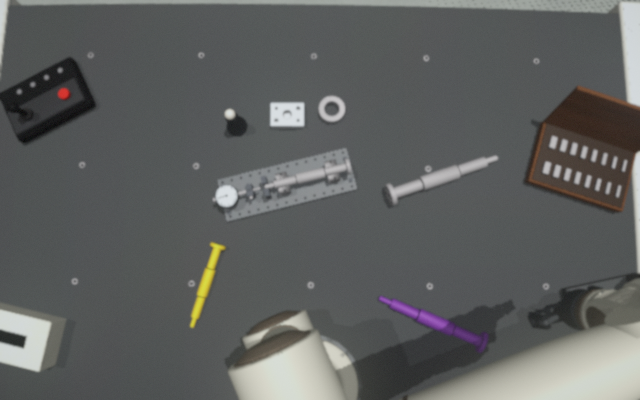

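View pics/side0.png

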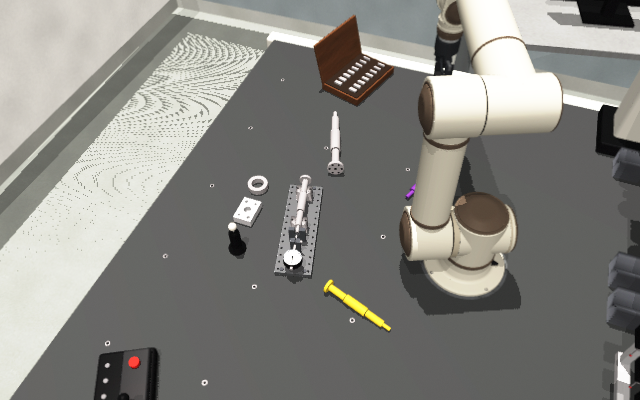

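The top view shows the arm, and the gauge with its dial at (227,196) and the shaft flange near (346,173). There are two steel-grey candidates: the shaft in the V-blocks at (310,178), and a longer one lying on the granite at (440,178). Yellow (207,285) and purple (435,322) are ruled out. The description fits the smaller grey one in the V-blocks. I'll confirm that in a crop.

```bash
python3 - <<'E'
from h import *
t=cv2.imread('pics/top0.png');s=cv2.imread('pics/side0.png')
a=cv2.resize(t[140:225,205:505],None,fx=2.6,fy=2.6,interpolation=cv2.INTER_CUBIC)
b=cv2.resize(s[165:285,265:365],None,fx=2.9,fy=2.9,interpolation=cv2.INTER_CUBIC)
o=np.zeros((a.shape[0]+b.shape[0],780,3),np.uint8);o[:a.shape[0],:a.shape[1]]=a;o[a.shape[0]:,:b.shape[1]]=b
cv2.imwrite('pics/crop1.png',o)
C=cam('top');S=cam('side')
for n,u,z in(('flange',(347,172),.058),('dial',(227,196),.06),('bigA',(390,194),.02),('bigB',(497,158),.02)):print(n,onz(C,[u],z))
P=onz(C,[(227,196),(347,172)],.058);print(np.degrees(np.arctan2(*(P[0]-P[1])[1::-1])))
E
```

```text
flange [[ 0.52912776 -0.0863598   0.058     ]]
dial [[0.4656912  0.20682823 0.06      ]]
bigA [[ 0.48080326 -0.197602    0.02      ]]
bigB [[ 0.57775016 -0.47492256  0.02      ]]
102.14828757563048
```

View pics/crop1.png

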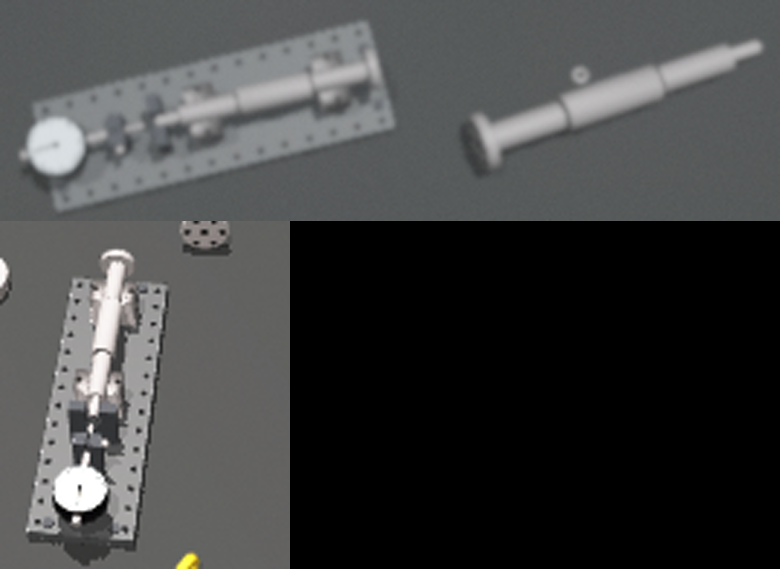

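The crop confirms it: the grey shaft in the V-blocks is clearly shorter than the one on the granite, and its nose points at the fork and dial. I'm moving the wrist camera above it.

The rows are not in the units I measure in: shifts go in shares of 75 cm and turns go in shares of pi rad. I convert before sending: 50.4 cm / 75 = 0.672, 50 cm / 75 = 0.6667, 1.36 rad / 3.1416 = 0.4329.

{"fn": "servo_tool", "kwargs": {
  "moves": [
    [0.0133,0.0227,0.0027,0.0127],
    [0.0333,0.0573,0.0067,0.0382],
    [0.06,0.104,0.0093,0.07],
    [0.0867,0.1507,0.0133,0.1019],
    [0.1133,0.1973,0.016,0.1337],
    [0.14,0.244,0.02,0.1655],
    [0.1667,0.2907,0.0227,0.1974],
    [0.1933,0.3373,0.0267,0.2292],
    [0.22,0.384,0.0267,0.261],
    [0.2467,0.4307,0.0267,0.2928],
    [0.2733,0.4773,0.0267,0.3247],
    [0.3,0.524,0.0267,0.3565],
    [0.3267,0.5707,0.0267,0.382],
    [0.3507,0.6133,0.0267,0.4074],
    [0.368,0.648,0.0267,0.4265],
    [0.3773,0.6667,0.0267,0.4329],
    [0.38,0.672,0.0267,0.4329],
    [0.38,0.672,0.0267,0.4329],
    [0.38,0.672,0.0267,0.4329],
    [0.38,0.672,0.0267,0.4329]
  ]
}}

```text
time: 1.82
ee_pos: [0.5093, 0.0011, 0.2514]
tcp_rot: [-180.0, 0.0, 101.9]
wrist_force: [0.6, -0.5, -0.3]
opening: 0.0853
grasp_force: 0.0
```

```bash
python3 - <<'E'
from h import *
import pickle
o=get_obs();print(o['time'],o['ee_pos'],o['tcp_rot'],o['q'],o['wrist_force'])
C=cam('wrist');im=camera('wrist')[:,:,::-1];cv2.imwrite('pics/w1.png',im);pickle.dump(C,open('w1.pkl','wb'))
print(C['p'],C['R'][:,2])
E
```

```text
1.8167 [0.50928414 0.00106258 0.25138981] [-1.79995155e+02  8.86186287e-03  1.01942016e+02] [ 1.24951967e-01 -1.26324231e-01  7.04589382e+00  9.71751461e+01
 -9.66634613e-03  7.81829367e+01] [ 0.57676041 -0.53461802 -0.2875217 ]
[0.49271891 0.08135808 0.39452399] [ 0.06643889 -0.31692635 -0.94612027]
```

View pics/w1.png

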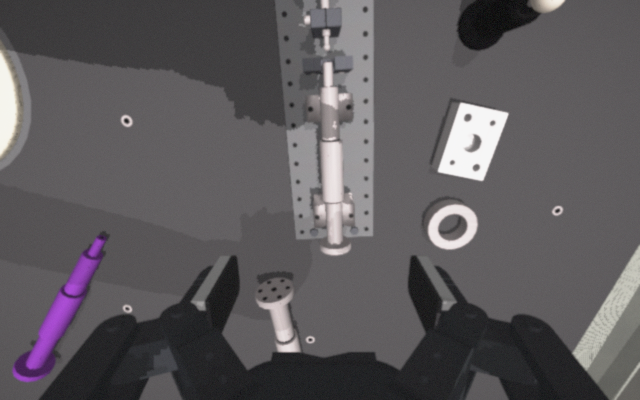

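The wrist view shows the shaft running up the image. The seat is about (331,140) to (333,203), the flange is at (335,248), and the fork sits at row ~65. Next I'll measure the outline.

```bash
cat >> h.py <<'E'
def prof(im,u0,u1,v0,v1,c0,thr=150):
    g=cv2.cvtColor(im,cv2.COLOR_BGR2GRAY);out=[]
    for v in range(v0,v1):
        r=g[v]>thr; c=c0
        if not r[c]: out.append((v,-1,-1,0)); continue
        a=b=c
        while a>u0 and r[a-1]:a-=1
        while b<u1 and r[b+1]:b+=1
        out.append((v,a,b,b-a+1))
    return out
E
python3 - <<'E'
from h import *
im=cv2.imread('pics/w1.png')
g=cv2.cvtColor(im,cv2.COLOR_BGR2GRAY)
for v in(30,85,100,120,150,175,195,215,245):print(v,g[v,308:358:2])
print([p for p in prof(im,290,370,50,262,331,140)][::3])
E
```

```text
30 [ 94  74  53  51  52  49  53 100 169 179 174  92  49  51  50  52 111 148
 148 148 148 150 150 152 151]
85 [ 77  79  75  80  84  89  79  81 144 213 229 193 148 123 114  95  93 122
 127 146 153 152 152 153 152]
100 [107 122 136 142 144 144 126 165 198 217 226 232 225 213 191 162 191 172
 150 138 127 113 116 150 152]
120 [ 89  88  89  88  90  93  96 117 133 143 148 155 149 153 135 109  87  87
  83  85  88  94 115 153 152]
150 [150 152 151 150 121  78 114 161 190 209 220 224 229 232 224 218 198 162
 152 154 153 153 155 155 154]
175 [149 150 148 150 143 116  81 138 184 209 218 225 230 231 226 217 205 166
 152 155 152 153 154 153 154]
195 [148 131  95 135 136 117 107 119 169 203 218 227 229 228 226 219 208 173
 133 140 148 181 161 155 154]
215 [148 137 127 101  94 135 174 186 190 145 178 210 221 219 210 194 170 156
 177 182 150  66  72 122 155]
245 [ 86  96  98 100  98  98 107 103  94  96 102 107 111 107 107 106  96  95
  98 107 140 142  96  98  98]
[(50, -1, -1, 0), (53, -1, -1, 0), (56, -1, -1, 0), (59, -1, -1, 0), (62, 325, 331, 7), (65, 324, 331, 8), (68, 324, 332, 9), (71, 324, 332
[... 596 characters left out ...]
161, 322, 363, 42), (164, 322, 370, 49), (167, 322, 370, 49), (170, 322, 370, 49), (173, 322, 370, 49), (176, 323, 363, 41), (179, 323, 363, 41), (182, 323, 370, 48), (185, 323, 343, 21), (188, 323, 343, 21), (191, 323, 343, 21), (194, 323, 343, 21), (197, 323, 343, 21), (200, 323, 349, 27), (203, 328, 349, 22), (206, 316, 352, 37), (209, 327, 352, 26), (212, 316, 351, 36), (215, 319, 348, 30), (218, 327, 349, 23), (221, 327, 341, 15), (224, 327, 341, 15), (227, 328, 341, 14), (230, 328, 341, 14), (233, 328, 341, 14), (236, 328, 341, 14), (239, 328, 341, 14), (242, 329, 340, 12), (245, -1, -1, 0), (248, -1, -1, 0), (251, 322, 348, 27), (254, 327, 342, 16), (257, -1, -1, 0), (260, -1, -1, 0)]
```

{"fn": "servo_tool", "kwargs": {
  "moves": [
    [-0.0133,-0.0027,-0.0133,0],
    [-0.0333,-0.0067,-0.0333,0],
    [-0.0533,-0.0107,-0.0533,0],
    [-0.0653,-0.0133,-0.0667,0],
    [-0.0653,-0.0133,-0.0667,0],
    [-0.0653,-0.0133,-0.0667,0],
    [-0.0653,-0.0133,-0.0667,0]
  ]
}}

```text
time: 2.45
ee_pos: [0.4611, -0.0084, 0.2022]
tcp_rot: [179.9, 0.0, 102.0]
wrist_force: [-0.1, 0.8, 0.1]
opening: 0.0853
grasp_force: 0.0
```

```bash
python3 - <<'E'
from h import *
import pickle
C=cam('wrist');im=camera('wrist')[:,:,::-1];cv2.imwrite('pics/w2.png',im);pickle.dump(C,open('w2.pkl','wb'))
C1=pickle.load(open('w1.pkl','rb'))
P=onz(C1,[(331.9,150),(333.4,195),(331.5,139.5),(333.5,203)],.058);print(P)
print(proj(C,P))
E
```

```text
[[ 0.51430845  0.0253836   0.058     ]
 [ 0.52765814 -0.02675742  0.058     ]
 [ 0.51132397  0.03681752  0.058     ]
 [ 0.52998087 -0.03663435  0.058     ]]
[[383.20692152 159.51759235]
 [382.01132738 210.71371451]
 [383.42670606 147.45487871]
 [381.60683163 219.73026907]]
```

View pics/w2.png

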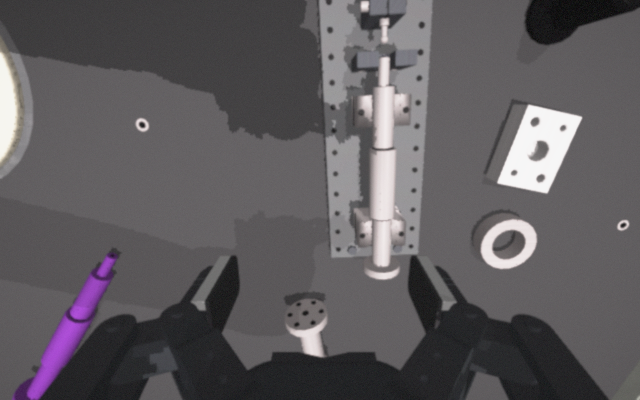

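Second view: seat from about (383,149) to (382,220), flange at (382,270), fork front at row ~60. I'll triangulate the axis and the edges.

```bash
python3 - <<'E'
from h import *
import pickle
C1=pickle.load(open('w1.pkl','rb'));C2=pickle.load(open('w2.pkl','rb'))
i1=cv2.imread('pics/w1.png');i2=cv2.imread('pics/w2.png')
def edges(im,v,a,b):
    g=cv2.GaussianBlur(cv2.cvtColor(im,cv2.COLOR_BGR2GRAY),(3,5),0).astype(float)[v,a:b];d=np.gradient(g);k,l=d.argmax(),d.argmin()
    return a+k,a+l
E1={v:edges(i1,v,312,352) for v in(150,160,170,180,190)}
E2={v:edges(i2,v,358,408) for v in(160,170,180,190,200,210)}
print(E1);print(E2)
def rows(im,c,a,b):
    g=cv2.cvtColor(im,cv2.COLOR_BGR2GRAY).astype(int)[a:b,c-2:c+3].mean(1);return g.astype(int)
print('w1',rows(i1,331,130,150),rows(i1,334,196,212));print('w2',rows(i2,383,140,158),rows(i2,382,212,228))
# plane of axis from each view -> intersect
def plane(C,E):
    uv=[((a+b)/2,v) for v,(a,b) in E.items()]; p=np.polyfit([x[1] for x in uv],[x[0] for x in uv],1);v=list(E);q=[(np.polyval(p,v[0]),v[0]),(np.polyval(p,v[-1]),v[-1])]
    d=ray(C,q);n=np.cross(d[0],d[1]);return n/np.linalg.norm(n),C['p'],p
n1,p1,q1=plane(C1,E1);n2,p2,q2=plane(C2,E2)
d=np.cross(n1,n2);d/=np.linalg.norm(d);d*=np.sign(d[1])
A=np.array([n1,n2,d]);x=np.linalg.solve(A,[n1@p1,n2@p2,d@np.array([.52,0,.058])])
print('axis pt',x,'dir',d,np.degrees(np.arctan2(d[1],d[0])))
for C,q,pp in((C1,q1,'w1'),(C2,q2,'w2')):
    P=onz(C,[(np.polyval(q,v),v) for v in ((150,195) if pp=='w1' else(160,210))],.058);dd=P[0]-P[1];print(pp,P,np.degrees(np.arctan2(dd[1],dd[0])))
E
```

```text
{150: (np.int64(321), np.int64(316)), 160: (np.int64(321), np.int64(317)), 170: (np.int64(321), np.int64(317)), 180: (np.int64(322), np.int64(318)), 190: (np.int64(322), np.int64(343))}
{160: (np.int64(370), np.int64(358)), 170: (np.int64(370), np.int64(358)), 180: (np.int64(370), np.int64(359)), 190: (np.int64(370), np.int64(359)), 200: (np.int64(370), np.int64(393)), 210: (np.int64(370), np.int64(398))}
w1 [150 150 150 150 150 150 157 183 218 213 156 131 190 220 226 226 226 227
 227 227] [228 227 227 227 226 222 195 170 207 224 226 227 226 227 227 225]
w2 [231 232 231 232 232 232 231 224 170 116 137 197 220 224 223 224 224 224] [231 231 231 232 232 232 231 223 185 198 223 229 229 230 229 230]
axis pt [ 0.51064409 -0.00489043  0.05876167] dir [-0.28492517  0.41015878 -0.86636449] 124.78656577229934
w1 [[ 0.49668529  0.02165949  0.058     ]
 [ 0.52258929 -0.02782899  0.058     ]] 117.62913327519028
w2 [[ 0.49176175  0.02011498  0.058     ]
 [ 0.52673244 -0.02614166  0.058     ]] 127.08981186217176
```

```bash
python3 - <<'E'
from h import *
import pickle
C1=pickle.load(open('w1.pkl','rb'));C2=pickle.load(open('w2.pkl','rb'))
i1=cv2.imread('pics/w1.png');i2=cv2.imread('pics/w2.png')
def edges(im,v,c):
    g=cv2.GaussianBlur(cv2.cvtColor(im,cv2.COLOR_BGR2GRAY),(3,5),0).astype(float)[v];d=np.gradient(g)
    def sub(k):
        w=np.abs(d[k-1:k+2]);return k+(w[2]-w[0])/w.sum()
    return sub(c-16+d[c-16:c-4].argmax()),sub(c+5+d[c+5:c+15].argmin())
E1={v:edges(i1,v,332) for v in range(148,197,6)}
E2={v:edges(i2,v,383) for v in range(158,212,6)}
for E in(E1,E2):print([(v,round(a,1),round(b,1)) for v,(a,b) in E.items()])
L=[]
for C,E in((C1,E1),(C2,E2)):
    m=[np.polyfit(list(E),[e[i] for e in E.values()],1) for i in(0,1)]
    p=(m[0]+m[1])/2;v=list(E);d=ray(C,[(np.polyval(p,v[0]),v[0]),(np.polyval(p,v[-1]),v[-1])]);n=np.cross(*d);n/=np.linalg.norm(n);L.append((n,C['p'],p))
    P=onz(C,[(np.polyval(p,k),k) for k in(v[0],v[-1])],.058);dd=P[0]-P[1];print(P[:,:2].round(4),np.degrees(np.arctan2(dd[1],dd[0])))
(n1,p1,q1),(n2,p2,q2)=L
d=np.cross(n1,n2);d/=np.linalg.norm(d);d*=np.sign(d[1])
x=np.linalg.solve(np.array([n1,n2,[0,1,0]]),[n1@p1,n2@p2,0])
print('axis at y=0',x,'dir',d)
# seat ends along the top line z=.071 in both, rim
for C,q,vs in((C1,q1,(141,203)),(C2,q2,(149.3,220.2))):
    P=onz(C,[(np.polyval(q,k),k) for k in vs],.071);print(P.round(4),P.mean(0),np.linalg.norm(P[0]-P[1]))
for ends in((141,149.3),(203,220.2)):
    print(tri(C1,(np.polyval(q1,ends[0]),ends[0]),C2,(np.polyval(q2,ends[1]),ends[1])))
E
```

```text
[(148, np.float64(321.0), np.float64(340.1)), (154, np.float64(321.0), np.float64(341.0)), (160, np.float64(321.0), np.float64(341.0)), (166, np.float64(321.1), np.float64(341.0)), (172, np.float64(322.0), np.float64(341.1)), (178, np.float64(322.0), np.float64(341.1)), (184, np.float64(323.0), np.float64(341.9)), (190, np.float64(322.1), np.float64(343.0)), (196, np.float64(323.1), np.float64(342.0))]
[(158, np.float64(370.1), np.float64(395.0)), (164, np.float64(370.0), np.float64(394.9)), (170, np.float64(370.0), np.float64(394.9)), (176, np.float64(370.0), np.float64(394.1)), (182, np.float64(370.1), np.float64(394.0)), (188, np.float64(370.0), np.float64(394.0)), (194, np.float64(370.0), np.float64(393.9)), (200, np.float64(370.0), np.float64(393.1)), (206, np.float64(370.0), np.float64(392.2))]
[[ 0.5123  0.0273]
 [ 0.5271 -0.0282]] 104.9224145388273
[[ 0.5134  0.0267]
 [ 0.5256 -0.0219]] 104.13735296217344
axis at y=0 [0.51950097 0.         0.06101065] dir [-0.25785148  0.96319712  0.0759205 ]
[[ 0.5096  0.0367  0.071 ]
 [ 0.5279 -0.0322  0.071 ]] [0.51875252 0.00223687 0.071     ] 0.07128842213554372
[[ 0.5083  0.0367  0.071 ]
 [ 0.5256 -0.0323  0.071 ]] [0.51695655 0.00215436 0.071     ] 0.0711534554343897
(array([0.50994783, 0.03570637, 0.06379296]), np.float64(4.5009753292788595e-05))
(array([ 0.52920952, -0.03664968,  0.05902456]), np.float64(0.0004592601517002848))
```

```bash
python3 - <<'E'
from h import *
import pickle
for k,cn,cf,(v0,v1),(f0,f1) in((1,328,335,(64,88),(247,254)),(2,384,382,(60,84),(262,274))):
    C=pickle.load(open(f'w{k}.pkl','rb'));im=cv2.imread(f'pics/w{k}.png')
    g=cv2.GaussianBlur(cv2.cvtColor(im,cv2.COLOR_BGR2GRAY),(3,3),0)
    def w(v,c,t,h):
        s=np.flatnonzero(g[v,c-h:c+h+1]>t)+c-h;return (round(s.min()),round(s.max())) if len(s) else None
    N=[(v,w(v,cn,140,8)) for v in range(v0,v1,4)];F=[(v,w(v,cf,155,22)) for v in range(f0,f1,2)]
    J=[(v,w(v,cf-0,150,11)) for v in range(*((224,240) if k==1 else(238,256)),4)]
    print(N,F,J)
    # front edges of fork: rows of brightness down columns either side of nose
    for c in(cn-14,cn+16):print(c,g[v0-18:v1+12,c])
    nm=np.mean([sum(b)/2 for a,b in N if b]);jm=np.mean([sum(b)/2 for a,b in J if b])
    P=onz(C,[(nm,np.mean([a for a,b in N])),(jm,np.mean([a for a,b in J]))],.058);d=P[0]-P[1];print(P,np.degrees(np.arctan2(d[1],d[0])))
E
```

```text
[(64, (324, 331)), (68, (324, 332)), (72, (324, 332)), (76, (324, 333)), (80, (324, 333)), (84, (324, 332))] [(247, (345, 349)), (249, (323, 348)), (251, (323, 347)), (253, (326, 343))] [(224, (328, 340)), (228, (328, 341)), (232, (328, 341)), (236, (329, 341))]
314 [ 89  92  96  96  92  87  88  93  98  98  96  90  83  80  79  79  79  79
  79  78  78  78  78  75  67  58  57  65  75  78  79  79  79  78  79  79
  79  79  78  80  83  85  89  94  97  98  98 101 112 131 145 149 147 144]
344 [150 151 150 149 145 139 132 123 116 115 118 122 124 125 124 124 124 124
 123 123 123 120 108  86  68  73  96 117 127 130 132 132 134 136 138 139
 142 145 141 128 113 106 105 104 102 106 129 168 201 216 222 219 205 179]
[[ 0.49316421  0.10259483  0.058     ]
 [ 0.53895433 -0.07119655  0.058     ]] 104.76068963746553
[(60, (379, 389)), (64, (379, 389)), (68, (379, 389)), (72, (379, 389)), (76, (379, 389)), (80, (379, 389))] [(262, (374, 389)), (264, (376, 388)), (266, (378, 386)), (268, None), (270, (393, 398)), (272, (367, 397))] [(238, (374, 393)), (242, (374, 391)), (246, (374, 391)), (250, (374, 391)), (254, (374, 390))]
370 [124 129 129 129 129 129 129 127 120 116 119 123 124 123 123 123 123 124
 124 124 124 124 124 120 106  85  65  55  55  62  71  77  79  79  78  78
  77  77  77  78  79  79  79  79  78  78  78  77  78  79  79  88 120 167]
400 [148 148 148 148 149 148 145 139 131 126 124 123 123 124 124 124 124 124
 124 124 124 123 116  97  72  59  68  94 123 141 147 149 149 150 150 151
 151 151 150 151 151 151 152 151 151 150 150 150 150 150 155 170 193 211]
[[ 0.49315664  0.10361263  0.058     ]
 [ 0.5393465  -0.06617173  0.058     ]] 105.21900054836524
```

The axis height triangulates to 0.060 against the expected 0.058, and the seat length to 71 mm against 70 mm. The axis points along 104.8°. The balance point is about (0.5215, -0.007), so I'll move over it and descend.

Scaled: -16.2 cm / 75 = -0.216, -16 cm / 75 = -0.2133, 0.048 rad / 3.1416 = 0.0153.

{"fn": "servo_tool", "kwargs": {
  "moves": [
    [0.02,0,-0.0067,0.0032],
    [0.0467,0.0013,-0.0133,0.0095],
    [0.0693,0.0013,-0.0267,0.0153],
    [0.08,0.0027,-0.0467,0.0153],
    [0.08,0.0027,-0.0733,0.0153],
    [0.08,0.0027,-0.1,0.0153],
    [0.08,0.0027,-0.1267,0.0153],
    [0.08,0.0027,-0.1467,0.0153],
    [0.08,0.0027,-0.1627,0.0153],
    [0.08,0.0027,-0.176,0.0153],
    [0.08,0.0027,-0.1893,0.0153],
    [0.08,0.0027,-0.2027,0.0153],
    [0.08,0.0027,-0.2133,0.0153],
    [0.08,0.0027,-0.216,0.0153],
    [0.08,0.0027,-0.216,0.0153],
    [0.08,0.0027,-0.216,0.0153]
  ]
}}

```text
time: 3.83
ee_pos: [0.5209, -0.006, 0.0397]
tcp_rot: [180.0, 0.0, 104.8]
wrist_force: [-0.2, 0.3, 0.1]
opening: 0.0854
grasp_force: 0.0
```

```bash
python3 - <<'E'
from h import *
o=get_obs();print(o['time'],o['ee_pos'],o['tcp_rot'],o['wrist_force'])
C=cam('wrist');im=camera('wrist')[:,:,::-1];cv2.imwrite('pics/w3.png',im)
E
```

```text
3.8333 [ 0.52088894 -0.00602087  0.0396703 ] [1.79973894e+02 8.28334364e-03 1.04785230e+02] [-0.16301586  0.25753964  0.05829868]
```

View pics/w3.png

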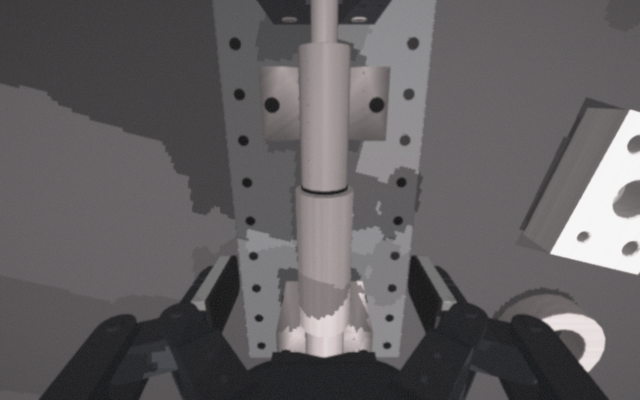

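The fingers straddle the seat symmetrically: shaft centre at column 325, fingers at 236 and 412. It is parallel, so I'll close.

{"fn": "servo_tool", "kwargs": {
  "moves": [
    [0,0,0,0],
    [0,0,0,0],
    [0,0,0,0],
    [0,0,0,0],
    [0,0,0,0],
    [0,0,0,0],
    [0,0,0,0],
    [0,0,0,0],
    [0,0,0,0],
    [0,0,0,0]
  ],
  "claw": 1,
  "force": 70
}}

```text
time: 4.72
ee_pos: [0.5212, -0.0059, 0.0397]
tcp_rot: [179.9, 0.0, 104.8]
wrist_force: [3.3, 0.5, 4.1]
opening: 0.0243
grasp_force: 68.6
```

Scaled: 0.6 cm / 75 = 0.008, -0.13 cm / 75 = -0.0017.

{"fn": "servo_tool", "kwargs": {
  "moves": [
    [-0.0003,0.0013,0,0],
    [-0.0007,0.0027,0,0],
    [-0.0011,0.004,0,0],
    [-0.0013,0.0053,0,0],
    [-0.0017,0.0067,0,0],
    [-0.0021,0.008,0,0],
    [-0.0021,0.008,0,0],
    [-0.0021,0.008,0,0]
  ]
}}

```text
time: 5.38
ee_pos: [0.5197, -0.0006, 0.0397]
tcp_rot: [179.9, 0.1, 104.8]
wrist_force: [5.1, -3.0, 4.1]
opening: 0.024
grasp_force: 68.8
```

```bash
python3 - <<'E'
from h import *
o=get_obs();print(o['ee_pos'],o['wrist_force'])
im=camera('wrist')[:,:,::-1];cv2.imwrite('pics/w4.png',im)
g0=cv2.cvtColor(cv2.imread('pics/w3.png'),cv2.COLOR_BGR2GRAY);g=cv2.cvtColor(im,cv2.COLOR_BGR2GRAY)
for c in(305,345,290,360):print(c,g0[0:60:2,c],g[0:60:2,c])
C=cam('wrist')
for r in (15,20,25,30,35,44):print(r,onz(C,[(325,r)],.06)[0],onz(C,[(325,r)],.073)[0])
E
```

```text
[ 0.51972295 -0.00056141  0.03972498] [ 5.13937677 -2.99110049  4.13210397]
305 [ 54  53  49  44  48  44  43  46  44  45  48  46  62  76  77  75  78  76
  76  79  77  77 111 125 124 124 126 126 122 127] [ 65  75  70  73  71  72  71  71  64  59  53  49  49  48  48  40  48  43
  57  79  79  80 117 130 131 129 131 131 131 128]
345 [ 46  42  43  44  38  46  46  46  48  54  52  52  92 123 123 123 122 123
 125 124 111  82 112 132 134 133 132 134 134 134] [ 69  65  45  49  44  44  44  47  45  51  45  45  47  54  54  55  55  57
  68 104  87  78 106 135 136 134 134 134 137 134]
290 [ 42  44  42  43  41  45  41  44  61 102  83  64  62  78  76  75  77  76
  76  75  75  77  77  74  77  79  77  79  77  78] [ 82  82  48  45  47  43  49  43  45  43  47  48  42  45  48  67 104  78
  60  77  78  78  79  78  76  81  77  79  79  80]
360 [ 49  50  52  47  56  54  52  54  92 153  93  71  91 125 124 122 126 126
 124 122 124 125 124 126 125 117 127 119  93  94] [ 85  80  50  43  44  45  50  54  56  56  51  51  54  53  57 115 147  90
  86 125 128 128 124 127 127 127 122  91  97  83]
15 [0.49273415 0.10539325 0.06      ] [0.49339446 0.10259168 0.073     ]
20 [0.49314283 0.1038516  0.06      ] [0.49375986 0.10121335 0.073     ]
25 [0.49355526 0.10229584 0.06      ] [0.4941286  0.09982239 0.073     ]
30 [0.4939715  0.10072574 0.06      ] [0.49450074 0.09841861 0.073     ]
35 [0.49439159 0.09914108 0.06      ] [0.49487633 0.09700182 0.073     ]
44 [0.4951577  0.09625126 0.06      ] [0.49556128 0.09441813 0.073     ]
```

Scaled: 0.6 cm / 75 = 0.008, 0.5 cm / 75 = 0.0067.

{"fn": "servo_tool", "kwargs": {
  "moves": [
    [-0.0004,0.0013,0,0],
    [-0.0007,0.0027,0,0],
    [-0.0011,0.004,0,0],
    [-0.0013,0.0053,0,0],
    [-0.0017,0.0067,0,0],
    [-0.0021,0.008,0,0],
    [-0.0021,0.008,0,0],
    [-0.0021,0.008,0,0]
  ]
}}

```text
time: 6.1
ee_pos: [0.5182, 0.0053, 0.0397]
tcp_rot: [179.9, 0.1, 104.8]
wrist_force: [4.4, -3.6, 3.0]
opening: 0.024
grasp_force: 68.9
```

Scaled: 0.2 cm / 75 = 0.0027, 0.15 cm / 75 = 0.002.

{"fn": "servo_tool", "kwargs": {
  "moves": [
    [-0.0003,0.0007,0,0],
    [-0.0004,0.0013,0,0],
    [-0.0005,0.002,0,0],
    [-0.0007,0.0027,0,0],
    [-0.0007,0.0027,0,0],
    [-0.0007,0.0027,0,0]
  ]
}}

```text
time: 6.6
ee_pos: [0.5177, 0.007, 0.0397]
tcp_rot: [179.9, 0.1, 104.7]
wrist_force: [6.0, -4.4, 3.8]
opening: 0.0242
grasp_force: 68.9
```

Scaled: 0.1 cm / 75 = 0.0013, 0.05 cm / 75 = 0.0007.

{"fn": "servo_tool", "kwargs": {
  "moves": [
    [-0.0001,0.0007,0,0],
    [-0.0004,0.0013,0,0],
    [-0.0004,0.0013,0,0],
    [-0.0004,0.0013,0,0]
  ]
}}

```text
time: 6.93
ee_pos: [0.5175, 0.008, 0.0397]
tcp_rot: [179.9, 0.2, 104.7]
wrist_force: [5.4, -5.4, 3.6]
opening: 0.0242
grasp_force: 68.9
```

Scaled: 0.1 cm / 75 = 0.0013, 0.05 cm / 75 = 0.0007.

{"fn": "servo_tool", "kwargs": {
  "moves": [
    [-0.0001,0.0007,0,0],
    [-0.0004,0.0013,0,0],
    [-0.0004,0.0013,0,0],
    [-0.0004,0.0013,0,0]
  ]
}}

```text
time: 7.27
ee_pos: [0.5172, 0.0089, 0.0397]
tcp_rot: [179.9, 0.2, 104.7]
wrist_force: [5.1, -5.1, 3.9]
opening: 0.0245
grasp_force: 68.9
```

Scaled: 0.1 cm / 75 = 0.0013, 0.05 cm / 75 = 0.0007.

{"fn": "servo_tool", "kwargs": {
  "moves": [
    [-0.0001,0.0007,0,0],
    [-0.0004,0.0013,0,0],
    [-0.0004,0.0013,0,0],
    [-0.0004,0.0013,0,0]
  ]
}}

```text
time: 7.6
ee_pos: [0.5171, 0.0095, 0.0397]
tcp_rot: [179.9, 0.2, 104.7]
wrist_force: [6.0, -8.6, 1.7]
opening: 0.0241
grasp_force: 68.9
```

Scaled: 0.1 cm / 75 = 0.0013, 0.05 cm / 75 = 0.0007.

{"fn": "servo_tool", "kwargs": {
  "moves": [
    [-0.0001,0.0007,0,0],
    [-0.0004,0.0013,0,0],
    [-0.0004,0.0013,0,0],
    [-0.0004,0.0013,0,0]
  ]
}}

```text
time: 7.93
ee_pos: [0.5171, 0.0096, 0.0398]
tcp_rot: [179.9, 0.3, 104.7]
wrist_force: [7.2, -14.6, 1.7]
opening: 0.0238
grasp_force: 68.8
```

The shoulder has met the stop, with about 16 N of axial push, inside the 12–20 N window. Holding.

{"fn": "servo_tool", "kwargs": {
  "moves": [
    [0,0,0,0],
    [0,0,0,0],
    [0,0,0,0],
    [0,0,0,0],
    [0,0,0,0],
    [0,0,0,0],
    [0,0,0,0],
    [0,0,0,0],
    [0,0,0,0],
    [0,0,0,0],
    [0,0,0,0],
    [0,0,0,0],
    [0,0,0,0],
    [0,0,0,0],
    [0,0,0,0],
    [0,0,0,0],
    [0,0,0,0],
    [0,0,0,0]
  ]
}}

```text
time: 9.43
ee_pos: [0.5171, 0.0096, 0.0397]
tcp_rot: [179.9, 0.3, 104.7]
wrist_force: [8.4, -14.0, 1.9]
opening: 0.0241
grasp_force: 68.8
```

```bash
python3 - <<'E'
from h import *
im=camera('wrist')[:,:,::-1];t=camera('top')[:,:,::-1]
o=np.zeros((400,800,3),np.uint8);o[:,:420]=cv2.resize(im[0:200,220:430],(420,400));o[:,420:]=cv2.resize(t[140:225,205:285],(380,400))
cv2.imwrite('pics/c5.png',o);print(get_obs()['wrist_force'])
E
```

```text
[  8.64294945 -14.24995451   2.02516573]
```

View pics/c5.png

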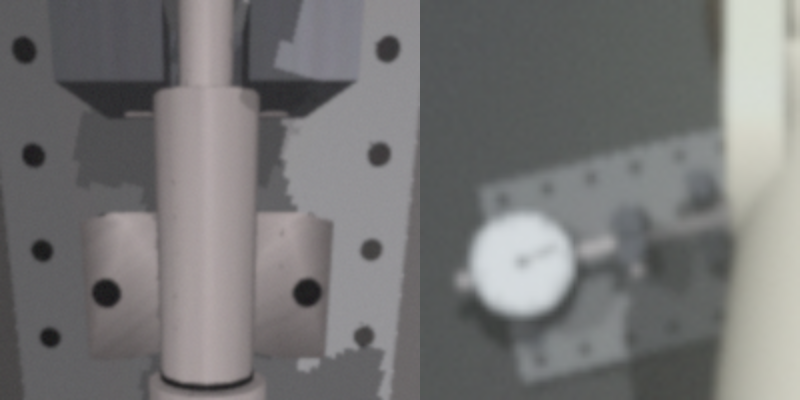

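The shoulder is flat on the fork, the nose is centred in the slot, and the needle has swung. I'll hold a second longer, then ease back 12 mm clear of the plunger.

{"fn": "servo_tool", "kwargs": {
  "moves": [
    [0,0,0,0],
    [0,0,0,0],
    [0,0,0,0],
    [0,0,0,0],
    [0,0,0,0],
    [0,0,0,0],
    [0,0,0,0],
    [0,0,0,0],
    [0,0,0,0],
    [0,0,0,0],
    [0,0,0,0],
    [0,0,0,0]
  ]
}}

```text
time: 10.53
ee_pos: [0.5171, 0.0096, 0.0398]
tcp_rot: [179.9, 0.3, 104.7]
wrist_force: [8.4, -12.8, 1.5]
opening: 0.0239
grasp_force: 68.8
```

Scaled: -1.3 cm / 75 = -0.0173, -1.2 cm / 75 = -0.016.

{"fn": "servo_tool", "kwargs": {
  "moves": [
    [0.0004,-0.0013,0,0],
    [0.0007,-0.0027,0,0],
    [0.0013,-0.0053,0,0],
    [0.0021,-0.008,0,0],
    [0.0028,-0.0107,0,0],
    [0.0035,-0.0133,0,0],
    [0.0043,-0.016,0,0],
    [0.0045,-0.0173,0,0],
    [0.0045,-0.0173,0,0],
    [0.0045,-0.0173,0,0]
  ]
}}

```text
time: 11.37
ee_pos: [0.5197, -0.0003, 0.0397]
tcp_rot: [179.9, -0.1, 104.8]
wrist_force: [3.6, 5.2, 5.3]
opening: 0.0241
grasp_force: 69.1
```

Scaled: 3 cm / 75 = 0.04, 2.8 cm / 75 = 0.0373.

{"fn": "servo_tool", "kwargs": {
  "moves": [
    [0,0,0,0],
    [0,0,0,0],
    [0,0,0.0013,0],
    [0,0,0.0027,0],
    [0,0,0.0053,0],
    [0,0,0.0093,0],
    [0,0,0.0133,0],
    [0,0,0.0173,0],
    [0,0,0.0213,0],
    [0,0,0.0267,0],
    [0,0,0.032,0],
    [0,0,0.0373,0],
    [0,0,0.04,0],
    [0,0,0.04,0],
    [0,0,0.04,0]
  ],
  "force": 100
}}

```text
time: 12.62
ee_pos: [0.5192, -0.001, 0.0694]
tcp_rot: [180.0, 0.0, 104.8]
wrist_force: [-0.7, -0.5, -5.9]
opening: 0.0231
grasp_force: 98.3
```

```bash
python3 - <<'E'
from h import *
o=get_obs();print(o['wrist_force'],o['torque'],o['ee_pos'])
im=camera('wrist')[:,:,::-1];s=camera('side')[:,:,::-1]
o=np.zeros((400,800,3),np.uint8);o[:,:400]=im[:,120:520];o[:,400:]=cv2.resize(s[150:290,240:380],(400,400))
cv2.imwrite('pics/c6.png',o)
E
```

```text
[-0.73867575 -0.49218266 -5.87985257] [ 0.0106913  -0.02853642 -0.04292953] [ 0.51923888 -0.00101932  0.06940011]
```

View pics/c6.png

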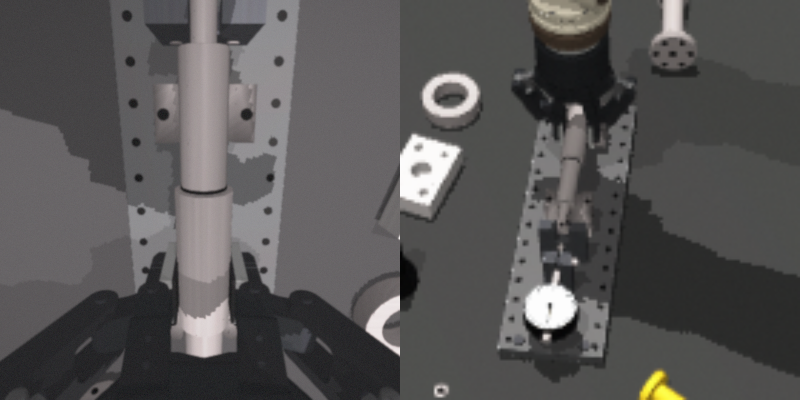

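The shaft is off the blocks, at the same place in the wrist view (shoulder at row ~43). The wrist reads about 6 N of weight and almost no moment, so it is level. Lifting on to 100 mm.

Scaled: 7 cm / 75 = 0.0933, 6.8 cm / 75 = 0.0907.

{"fn": "servo_tool", "kwargs": {
  "moves": [
    [0,0,0.0027,0],
    [0,0,0.008,0],
    [0,0,0.016,0],
    [0,0,0.024,0],
    [0,0,0.032,0],
    [0,0,0.04,0],
    [0,0,0.048,0],
    [0,0,0.056,0],
    [0,0,0.064,0],
    [0,0,0.072,0],
    [0,0,0.08,0],
    [0,0,0.0867,0],
    [0,0,0.0907,0],
    [0,0,0.0933,0],
    [0,0,0.0933,0],
    [0,0,0.0933,0],
    [0,0,0.0933,0],
    [0,0,0.0933,0],
    [0,0,0.0933,0],
    [0,0,0.0933,0]
  ]
}}

```text
time: 14.38
ee_pos: [0.5191, -0.001, 0.1391]
tcp_rot: [-180.0, -0.0, 104.8]
wrist_force: [-0.3, -0.5, -5.7]
opening: 0.0236
grasp_force: 98.3
```

```bash
python3 - <<'E'
from h import *
o=get_obs();print(o['wrist_force'],o['torque'],o['ee_pos'],o['qd'])
im=camera('wrist')[:,:,::-1];s=camera('side')[:,:,::-1]
o=np.zeros((400,800,3),np.uint8);o[:,:400]=im[:,120:520];o[:,400:]=cv2.resize(s[130:290,220:380],(400,400))
cv2.imwrite('pics/c7.png',o)
E
```

```text
[-0.28377836 -0.48579561 -5.66671036] [-0.00217462 -0.02459362 -0.01695446] [ 0.51908324 -0.00101744  0.1391187 ] [ 0.05611723 -0.04158475  0.11146764 -0.02444543  0.05771691 -0.01073477]
```

View pics/c7.png

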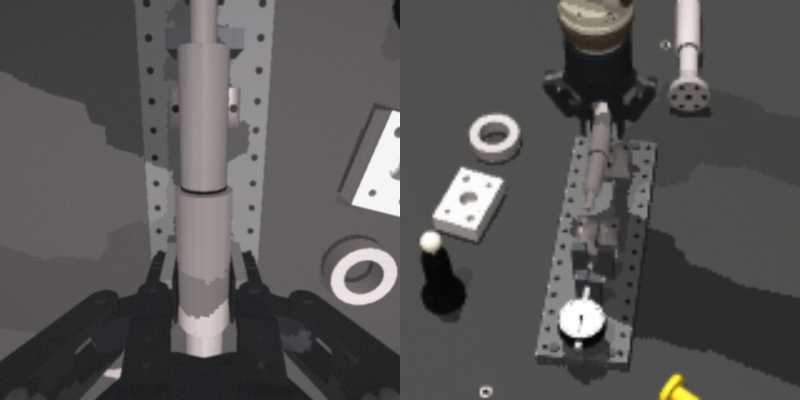

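The shaft hangs level and still 100 mm above the V-blocks, the needle is back, and the bystanders are untouched. I'm handing in.

```bash
python3 -c "
from workcell import *
print(job_done())"
```

```text
the job is handed in; nothing more can be done
None
```

I pressed the shaft onto the stop at about 16 N for roughly 2.6 s, then eased it back and lifted it level to 100 mm above where it lay. It was still held in the gripper when I handed the job in, and no verdict was returned.

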